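# Lock the draught ring and set the check weight

## Task

The bench balance in the rubbing studio has just been cleaned and is due its check. With the pan empty, turn the lock collar of the clear draught ring around it by the lug until it is fully home, its index line at the locked mark; then stand the larger check weight gently on the centre of the pan, without driving the pan down onto its stop, and leave it standing there. Leave the small weight, the jar and the mallet as they are.

Things in the scene. Friction and masses are not known exactly. Their poses are not given: they have to be found in the camera images.
- balance: Bench balance, light grey housing 320 mm deep, 220 mm wide, fixed to the table. Origin on the table under the axis of the pan and collar; +x points to its back, y to its left, z up. The flat deck is 70 mm above the table and reaches from x = -140 to +110 mm and y = +-110 mm; in front of it (x = -140 to -225 mm) a slope with the display goes down to 38 mm.
- collar (a joint): Turn of the draught ring with its captive lock collar about the vertical pan axis, rad. Grows clockwise seen from above; 0 = fully open, 1.047 = fully home against its stop, index line at the locked mark. Starts partly or fully open, stays where it is left, needs about 2.5 N at the lug.
- lug (a point): Centre of the top of the collar's one black thumb lug, white index line along the top; turns with the collar. Upright block 32 mm long radially (80 to 112 mm from the axis, this point at 96), 14 mm wide along the turn, 2 to 30 mm above the deck. In the balance's frame at angle 240 deg minus the collar's turn: front right when open, straight in front (180 deg) when home.
- locked_mark (a point): Inner end of the locked mark, a dark line on the deck in front of the collar, 115 mm from the pan axis on the balance's -x axis, at deck height (70 mm).
- pan (a joint): How far the sprung pan is pressed down, m: 0 = empty, 0.0032 with the larger check weight standing on it, 0.008 = overload stop (12 N). Stiffness 1.53 N/mm, damped.
- pan_centre (a point): Centre of the top of the round steel pan, radius 65 mm, flat, with a thin engraved circle of radius 27 mm; 84 mm above the table when empty. It stands inside the clear wall.
- check_weight: The larger check weight: loose stainless knob weight, 500 g, upright. Cylinder 40 mm diameter and 44 mm high, with a neck and a 24 mm diameter knob up to 63 mm. Origin at the centre of its underside, z up.
- small_weight: The small weight, same shape, 200 g: 29 mm diameter, cylinder 30 mm high, 44 mm overall. Loose; origin at the centre of its underside. To be left alone.
- jar: Amber pigment jar with a white cap, 62 mm diameter, 72 mm high, loose; origin at the centre of its underside. To be left alone.
- mallet: Rubbing mallet with a bound head, 115 mm wide and 44 mm thick, and a 170 mm wooden handle, lying on the table to the left of the balance's back, handle pointing away to the left; origin under the middle of its head, handle along its own -x. To be left alone.
- ring_rim (a point): Centre of the top rim of the draught ring, on the pan axis, 117 mm above the table. The ring is a clear wall, 77 mm outer and 74 mm inner radius, standing on the black lock collar, which is 84 mm in outer radius and reaches 15 mm above the deck; wall, collar and lug turn as one.
Not all that is in view belongs to the job. Leave any green or red look-alike of the check_weight alone.

How it is judged:
On the way:
1. the collar is fully home (within 0.05 rad of its stop) while the pan is still empty (value of joint collar above 0.997 rad and value of joint pan below 0.001 m and horizontal distance between check_weight and pan_centre above 0.09 m), for 0.2 s.
At the end, for the whole second after the job is handed in: The collar is within 0.05 rad (3 deg) of its home stop, and the larger check weight stands upright and at rest on the pan, its centre within 10 mm of the pan's centre, the pan sunk by its weight alone (2.4 to 4.2 mm) (value of joint collar above 0.997 rad and horizontal distance between check_weight and pan_centre below 0.01 m and z of check_weight in the frame of pan_centre below 0.004 m and angle between check_weight's own z axis and vertical below 0.06 rad and value of joint pan between 0.0024 and 0.0042 m and linear speed of check_weight below 0.01 m/s); the robot touches nothing.
It fails at once if the pan is driven down onto its overload stop (pressed more than 7.2 mm) (value of joint pan above 0.0072 m).
It fails at once if the small weight, the jar or the mallet is moved more than 20 mm (distance of any of small_weight, jar, mallet from where it was at the start of the episode above 0.02 m).
It also fails if it takes over 70 s, if anything falls off the work surface, if the arm or the gripper's body presses on something with over 40 N, if the wrist force passes 120 N, or if a joint passes its speed limit or range.

## Robot

A 6-joint arm with a two-finger parallel gripper is mounted at the origin on the work surface. World frame = base frame: x ahead of the robot, y to its left, z up, the work surface at z = 0. Lengths are in m, angles in rad, forces in N, time in s.
With the tool pointing down it reaches from about 0.425 to 0.95 m from the base axis. Payload 3.5 kg.
Tool frame: the origin (TCP) lies at the very end of the fingers, on their centre line; the grasp point (between the pads) lies 19 mm behind it (ctrl.pinch_z is the distance from the TCP to the grasp point, in m); z points along the fingers, y is the line along which they close (so a half turn about z gives the same grasp; the last joint's range is limited). The gripper opens to 85 mm and grips with 20 to 120 N. Pads are 22 mm wide; open, the fingers measure 114 mm over their backs; the gripper's body (76 mm by 85 mm) begins 54 mm behind the grasp point. The pads swing forward as they close: fully open they stand 13 mm farther back than shut.
Start: joints at [-0.15, 0.286, 1.577, -0, 1.279, -0.15], TCP at [0.675, 0, 0.231] pointing down, gripper open.
Joint ranges: [-2.77, 2.77], [-0.9, 2.22], [0.21, 2.48], [-1.53, 4.67], [0.24, 2.81], [-2.84, 2.84]. Speed limits (rad/s): [2.79, 2.79, 3.14, 3.14, 3.14, 3.14].

## Interface

Orientations are given as a unit quaternion [x, y, z, w].
In Python, from plant import ctrl gives the robot as it stands. The module is installed in compiled form; this text tells all that it offers.
- The arm moves only by the shell command python3 -m crank 'ROWS' [OPENING] [FORCE]. ROWS is JSON, a list of rows, each a list of 6 numbers: the shift along the tool's x, y, z in cm, then the turn, a rotation vector about the tool's x, y, z in rad. In form: [[tx, ty, tz, rx, ry, rz], ...]. A call has 1 to 10 rows; each row is the pose to reach, as a shift and turn from the pose commanded when the call began, along the tool's axes at that moment; what a row does not reach only later rows make up. A row lasts 1/10 s, in which the tool goes at most 50 mm and 8.59 degrees, less where a joint would pass 70% of its speed; a pose out of reach is approached as far as the arm can. A call with a gripper value outside its range is refused whole. OPENING is the opening, from 0 (shut) to 1 (fully open), set as the call begins (- or left out, the last holds). The fingers move at their own pace and stop on an object; FORCE is the grip in N (left out, the last holds). Time passes only in rows, so rows that repeat a pose let the fingers close. It gives the time, the measured TCP pose, the force, the opening and the grip force at its end, in the units of the state.
- ctrl.get_state(): the state, without advancing time (a new reading comes with each control period).
- ctrl.read_camera(name): name is "scene" or "side" or "wrist"; returns (picture, depth): 384x512x3 uint8, blue, green, red; 384x512 float32, m along the optical axis (not along the pixel's ray), 0 where there is no reading.
- ctrl.camera_info(name): a dict with "K" (3x3 intrinsics, pixels), "origin" and "orientation" of the camera in the world. Camera axes: x right, y down, z forward; pixel columns grow to the right and rows downward; lengths in m; the calibration is good to about 2 mm. The wrist camera is an equidistant fisheye: a pixel r from the principal point sees the ray r / f radians off the axis. A picture is of the moment at which its call begins: read the wrist's pose just before it. camera_info takes no time and is no camera call; for the wrist camera it gives the pose at the moment of the call.
- ctrl.sign_off(): hands the job in; it is judged then, once.
The state is a dict: "time": time; "qpos": joint angles; "dq": joint speeds; "joint_efforts": joint torques, N m; "eef_pos": TCP position; "tcp_rot": TCP orientation; "contact_force": force on the tool from outside, world axes, zero at the start; "wrist_torque": the same for the moment, N m; "opening": opening from 0.0 (shut) to 1.0 (fully open); "finger_force": force on a finger pad.
Only numpy, scipy, OpenCV 4.12 (cv2) and the standard library are available. Lean on these libraries where they do the work, as an engineer would, in place of code of your own. Each camera call takes 0.05 s, during which the arm holds its last target. There are 200 camera calls.

## Working session

There is one attempt and no reset: what is moved stays moved. The work goes in short steps, Python scripts to look and compute and a shell command to move; the robot and the scene stay as the last step left them, time stands still between calls to the robot, and variables do not carry over. Pictures are saved under pics/ and viewed, at most 10 in all, crops included, and the job is handed in when it is done.

```bash
mkdir -p pics
cat > h.py <<'E'
import numpy as np, cv2
from scipy.spatial.transform import Rotation as R
from plant import ctrl
def cam(name):
    info=ctrl.camera_info(name); im,d=ctrl.read_camera(name); return info,im,d
def ray(info,uv):
    K=np.array(info["K"]); uv=np.atleast_2d(uv).astype(float)
    p=np.c_[(uv[:,0]-K[0,2])/K[0,0],(uv[:,1]-K[1,2])/K[1,1],np.ones(len(uv))]
    return np.array(info["origin"]),p@R.from_quat(info["orientation"]).as_matrix().T
def onplane(info,uv,z):
    o,d=ray(info,uv); return o+d*((z-o[2])/d[:,2])[:,None]
def cloud(info,d):
    v,u=np.mgrid[:384,:512]; o,r=ray(info,np.c_[u.ravel(),v.ravel()])
    P=(o+r*d.reshape(-1,1)).reshape(384,512,3); P[d==0]=np.nan; return P
E
python3 - <<'E'
from h import *
ims=[]
for n in("scene","side"):
    i,im,d=cam(n); np.savez(f"{n}.npz",im=im,d=d,info=np.array(i,dtype=object)); cv2.imwrite(f"pics/{n}0.png",im); print(n,i)
s=ctrl.get_state(); print(s)
E
```

```text
scene {'K': array([[414.44186917,   0.        , 256.84062751],
       [  0.        , 414.44186917, 199.48115987],
       [  0.        ,   0.        ,   1.        ]]), 'origin': array([1.10977008, 0.19181167, 0.9343867 ]), 'orientation': array([ 0.52664019,  0.78739073, -0.26454415, -0.18078258])}
side {'K': array([[383.68068886,   0.        , 250.06536671],
       [  0.        , 383.68068886, 197.96495264],
       [  0.        ,   0.        ,   1.        ]]), 'origin': array([0.45506728, 0.70529333, 0.79439188]), 'orientation': array([-0.05297779,  0.9112555 , -0.40744096,  0.0282599 ])}
{'time': 0.1, 'qpos': array([-1.50009515e-01,  2.87128861e-01,  1.57803059e+00,  2.29101999e-05,
        1.27856592e+00, -1.50031851e-01]), 'dq': array([ 0.00035394, -0.0031133 , -0.00337506,  0.00039745, -0.0003921 ,
        0.00093706]), 'joint_efforts': array([ 1.14915063e-03, -4.07295120e+01, -2.93698221e+01, -1.06323112e-04,
        3.42678482e-03, -4.41654265e-06]), 'eef_pos': array([6.74415671e-01, 1.17020374e-04, 2.30050959e-01]), 'tcp_rot': array([ 7.07100824e-01,  7.07111934e-01, -6.24036803e-04, -8.64762649e-04]), 'contact_force': array([ 0.72537457, -0.30987524, -0.21151047]), 'wrist_torque': array([0.0373198 , 0.00452841, 0.00454515]), 'finger_force': 0.0, 'opening': 1.0006703570962183}
```

View pics/scene0.png

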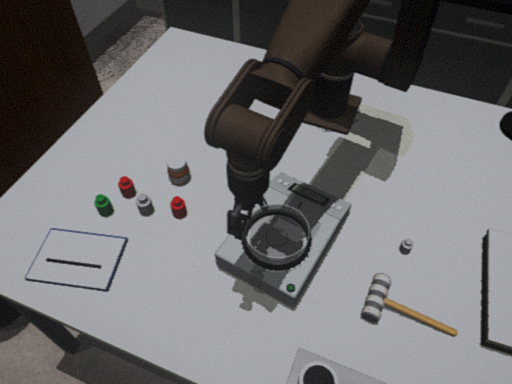

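View pics/side0.png

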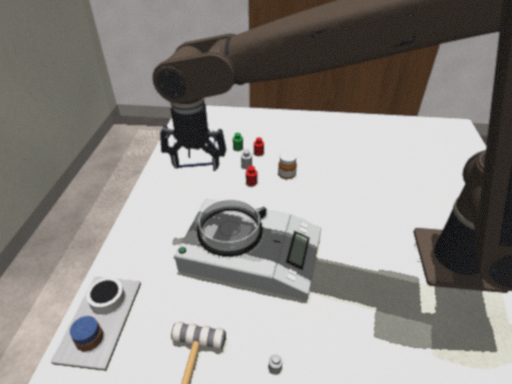

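The scene view shows the check-weight candidates: plain steel one at (145,204), green (104,205), red (127,186) and (178,207), and a small steel one at (407,245). By the description I choose (145,204), which is (246,159) in the side view. The lug is near (262,211) in the side view.

Run:
```python
from h import *
D={n:np.load(n+".npz",allow_pickle=True) for n in("scene","side")}
crops=[]
for n,(cu,cv) in dict(scene=(145,204),side=(246,159)).items():
    f=D[n]; info=f["info"].item(); im=f["im"]; P=cloud(info,f["d"]); z=P[...,2]
    # deck
    roi=np.linalg.norm(P[...,:2]-[.72,0],axis=-1)<.4
    m=(np.abs(z-.07)<.006)&roi
    k=cv2.morphologyEx(m.astype(np.uint8),cv2.MORPH_OPEN,np.ones((3,3)))
    nn,l,st,_=cv2.connectedComponentsWithStats(k); b=1+np.argmax(st[1:,4])
    pts=P[l==b][:,:2].astype(np.float32); print(n,"deck rect",cv2.minAreaRect(pts),len(pts),np.median(P[l==b][:,2]))
    g=im.max(2)
    # dark collar
    c=np.median(pts,0)
    m=(g<70)&(np.linalg.norm(P[...,:2]-c,axis=-1)<.2)&(z>.075)&(z<.125)
    q=P[m]; print("dark n",len(q),np.percentile(q[:,2],[5,50,95]))
    qc=q[(q[:,2]>.079)&(q[:,2]<.09)][:,:2].astype(np.float32)
    print("collar circle",cv2.minEnclosingCircle(qc), len(qc))
    lg=q[(q[:,2]>.092)&(q[:,2]<.106)]; print("lug pts",len(lg),lg[:,:].mean(0) if len(lg) else 0)
    # weight
    uu,vv=np.meshgrid(np.arange(512),np.arange(384))
    w=(abs(uu-cu)<14)&(abs(vv-cv)<14)&(z>.008)&(im.max(2).astype(int)-im.min(2)<40)
    q=P[w]; print("weight",len(q),np.nanmean(q,0),np.nanmin(q,0),np.nanmax(q,0))
    t=q[q[:,2]>.057]; print(" top",len(t),t.mean(0) if len(t) else 0)
    for uv in ([(104,205),(127,186),(178,207),(178,170),(407,245)] if n=="scene" else []):
        print(uv,P[uv[1],uv[0]].round(3))
    crops.append(cv2.resize(im[cv_:=max(0,cv-35):cv_+70,cu-50:cu+50],(380,266)))
    cb=(275,235) if n=="scene" else (235,230)
    crops.append(cv2.resize(im[cb[1]-56:cb[1]+56,cb[0]-80:cb[0]+80],(380,266)))
cv2.imwrite("pics/crop.png",np.vstack([np.hstack(crops[:2]),np.hstack(crops[2:])]))
```

```text
File "<stdin>", line 27
    crops.append(cv2.resize(im[cv_:=max(0,cv-35):cv_+70,cu-50:cu+50],(380,266)))
                                                ^
SyntaxError: invalid syntax
```

```bash
cat > m.py <<'E'
from h import *
D={n:np.load(n+".npz",allow_pickle=True) for n in("scene","side")}
crops=[]
for n,(cu,cv) in dict(scene=(145,204),side=(246,159)).items():
    f=D[n]; info=f["info"].item(); im=f["im"]; P=cloud(info,f["d"]); z=P[...,2]
    roi=np.linalg.norm(P[...,:2]-[.72,0],axis=-1)<.4
    m=(np.abs(z-.07)<.006)&roi
    k=cv2.morphologyEx(m.astype(np.uint8),cv2.MORPH_OPEN,np.ones((3,3)))
    nn,l,st,_=cv2.connectedComponentsWithStats(k); b=1+np.argmax(st[1:,4])
    pts=P[l==b][:,:2].astype(np.float32); print(n,"deck rect",cv2.minAreaRect(pts),len(pts),np.median(P[l==b][:,2]))
    g=im.max(2); c=np.median(pts,0)
    m=(g<70)&(np.linalg.norm(P[...,:2]-c,axis=-1)<.2)&(z>.075)&(z<.125)
    q=P[m]; print("dark n",len(q),np.percentile(q[:,2],[5,50,95]))
    qc=q[(q[:,2]>.079)&(q[:,2]<.09)][:,:2].astype(np.float32)
    print("collar circle",cv2.minEnclosingCircle(qc), len(qc))
    lg=q[(q[:,2]>.092)&(q[:,2]<.106)]; print("lug pts",len(lg),lg.mean(0) if len(lg) else 0)
    uu,vv=np.meshgrid(np.arange(512),np.arange(384))
    w=(abs(uu-cu)<14)&(abs(vv-cv)<14)&(z>.008)&(im.max(2).astype(int)-im.min(2)<40)
    q=P[w]; print("weight",len(q),np.nanmean(q,0),np.nanmin(q,0),np.nanmax(q,0))
    t=q[q[:,2]>.055]; print(" top",len(t),t.mean(0) if len(t) else 0)
    for uv in ([(104,205),(127,186),(178,207),(178,170),(407,245)] if n=="scene" else []):
        print(uv,P[uv[1],uv[0]].round(3))
    crops.append(cv2.resize(im[cv-35:cv+35,cu-50:cu+50],(380,266)))
    cb=(275,235) if n=="scene" else (235,230)
    crops.append(cv2.resize(im[cb[1]-56:cb[1]+56,cb[0]-80:cb[0]+80],(380,266)))
cv2.imwrite("pics/crop.png",np.vstack([np.hstack(crops[:2]),np.hstack(crops[2:])]))
E
python3 m.py
```

```text
scene deck rect ((0.5669274926185608, 0.04014448821544647), (0.2197210043668747, 0.28000205755233765), 81.43031311035156) 4041 0.07120884449519682
dark n 2421 [0.07884235 0.08632921 0.10930599]
collar circle ((0.589084804058075, 0.032088398933410645), 0.09289579838514328) 1687
lug pts 363 [0.59017258 0.03209063 0.09885512]
weight 286 [ 0.60575999 -0.33924156  0.03983191] [ 0.5620884  -0.40487122  0.00833373] [ 0.62095919 -0.32301844  0.06678924]
 top 59 [ 0.60286311 -0.34219596  0.06275811]
(104, 205) [ 0.653 -0.43   0.045]
(127, 186) [ 0.575 -0.409  0.046]
(178, 207) [ 0.585 -0.244  0.048]
(178, 170) [ 0.481 -0.298  0.064]
(407, 245) [0.46  0.341 0.034]
side deck rect ((0.5661718845367432, 0.04273971915245056), (0.22033418715000153, 0.2753905653953552), 82.06420135498047) 3549 0.07058444478305781
dark n 658 [0.0767273  0.08425418 0.0935126 ]
collar circle ((0.584507942199707, 0.03124150261282921), 0.09618259221315384) 496
lug pts 44 [0.5661755  0.00418116 0.09659107]
weight 204 [ 0.60041612 -0.34009119  0.03683922] [ 0.5558918  -0.43910426  0.00857933] [ 0.6615291  -0.25429865  0.0660012 ]
 top 34 [ 0.59697083 -0.334624    0.06145722]
```

View pics/crop.png

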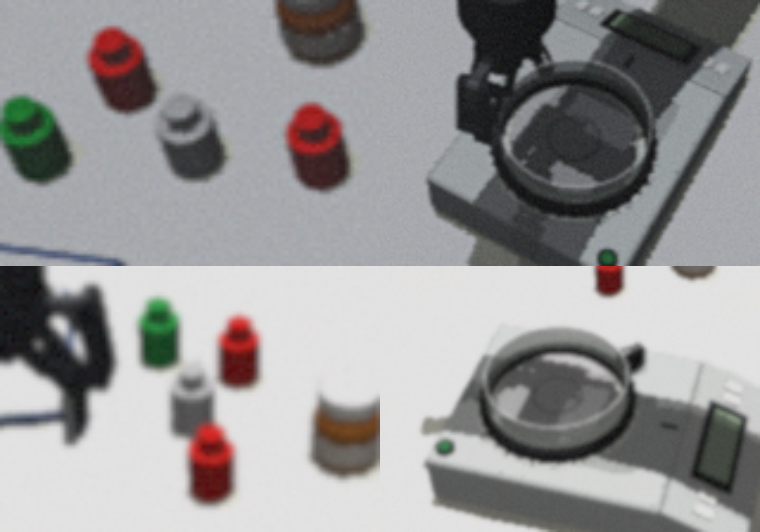

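Crop: the steel weight is clear among the red and green ones, and the lug is at about (262,210) in the side view, front right of the ring. Now refining with edge projections and the wrist camera.

```bash
cat >> h.py <<'E'
def wray(info,uv):
    K=np.array(info["K"]); uv=np.atleast_2d(uv).astype(float)
    a=(uv[:,0]-K[0,2])/K[0,0]; b=(uv[:,1]-K[1,2])/K[1,1]; r=np.hypot(a,b)+1e-9
    p=np.c_[np.sin(r)*a/r,np.sin(r)*b/r,np.cos(r)]
    return np.array(info["origin"]),p@R.from_quat(info["orientation"]).as_matrix().T
def wplane(info,uv,z):
    o,d=wray(info,uv); return o+d*((z-o[2])/d[:,2])[:,None]
def wcloud(info,d):
    v,u=np.mgrid[:384,:512]; o,r=wray(info,np.c_[u.ravel(),v.ravel()]); 
    ax=R.from_quat(info["orientation"]).as_matrix()[:,2]
    r=r/(r@ax)[:,None]; P=(o+r*d.reshape(-1,1)).reshape(384,512,3); P[d==0]=np.nan; return P
E
python3 - <<'E'
from h import *
i,im,d=cam("wrist"); np.savez("w0.npz",im=im,d=d,info=np.array(i,dtype=object)); cv2.imwrite("pics/w0.png",im); print(i,ctrl.get_state()["eef_pos"])
for n in("scene","side"):
    f=np.load(n+".npz",allow_pickle=True); info=f["info"].item(); P=cloud(info,f["d"]); q=P.reshape(-1,3); q=q[(abs(q[:,2]-.07)<.004)&(np.linalg.norm(q[:,:2]-[.57,.04],axis=1)<.25)]
    for yaw in(-8.6,-8.0):
        c,s=np.cos(np.radians(yaw)),np.sin(np.radians(yaw))
        a=q[:,0]*c+q[:,1]*s; b=-q[:,0]*s+q[:,1]*c
        lim=[np.percentile(a,99.7)-.11,(np.percentile(b,.4)+np.percentile(b,99.6))/2]
        print(n,yaw,"span b",np.ptp(np.percentile(b,[.4,99.6])),"centre",lim[0]*c-lim[1]*s,lim[0]*s+lim[1]*c)
f=np.load("side.npz",allow_pickle=True); print("lug",onplane(f["info"].item(),[262,210],.1))
E
```

```text
{'K': array([[297.31863964,   0.        , 257.29214443],
       [  0.        , 297.31863964, 190.47041285],
       [  0.        ,   0.        ,   1.        ]]), 'origin': array([0.67426014, 0.07935783, 0.37280542]), 'orientation': array([ 9.87557572e-01, -1.90224591e-04, -9.50855675e-04,  1.57254891e-01])} [6.74479744e-01 1.12073454e-04 2.30219244e-01]
scene -8.6 span b 0.21612656985185477 centre 0.5956923520357017 0.03687246474720114
scene -8.0 span b 0.21749106650198627 centre 0.5957248716498785 0.03678651946930599
side -8.6 span b 0.21723082830669077 centre 0.592037601067299 0.038839155708088574
side -8.0 span b 0.21742326045197852 centre 0.5923274153590172 0.03928065029679112
lug [[ 0.5169428  -0.02178604  0.1       ]]
```

View pics/w0.png

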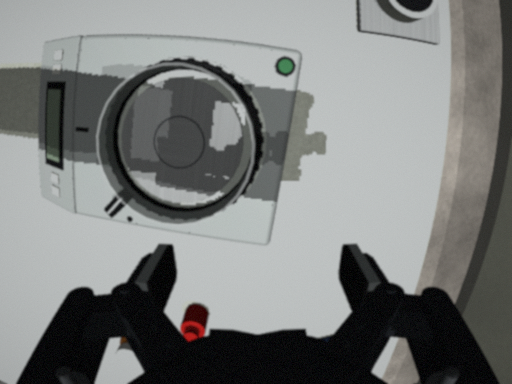

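The wrist view shows the engraved circle at (179,142), the lug with its white line at about (116,204), and the locked mark at (83,129), with its inner end at about (89,129).

Run:
```python
from h import *
f=np.load("w0.npz",allow_pickle=True); i=f["info"].item(); im=f["im"]
c=wplane(i,[179,142],.084)[0]; m=wplane(i,[89,129],.07)[0]; print("c",c,"mark",m, np.linalg.norm(m[:2]-c[:2]), "yaw",np.degrees(np.arctan2(*(c-m)[[1,0]])))
# engraved radius check
for uv in([153,142],[205,142]): print(np.linalg.norm(wplane(i,uv,.084)[0]-c))
w=im[190:220,95:140].min(2); 
l=wplane(i,[115,203],.1)[0]; v=l-c; print("lug",l,np.linalg.norm(v[:2]),np.degrees(np.arctan2(v[1],v[0])))
cv2.imwrite("pics/w0c.png",cv2.resize(im[60:230,60:280],(792,592),interpolation=cv2.INTER_CUBIC))
```

```text
c [0.59531199 0.03605332 0.084     ] mark [0.48235324 0.05395415 0.07      ] 0.11436835071370756 yaw -9.004909588486711
0.02796257057643407
0.026704900927412522
lug [ 0.52228387 -0.02379741  0.1       ] 0.09442042150262946 -140.6634194580288
```

View pics/w0c.png

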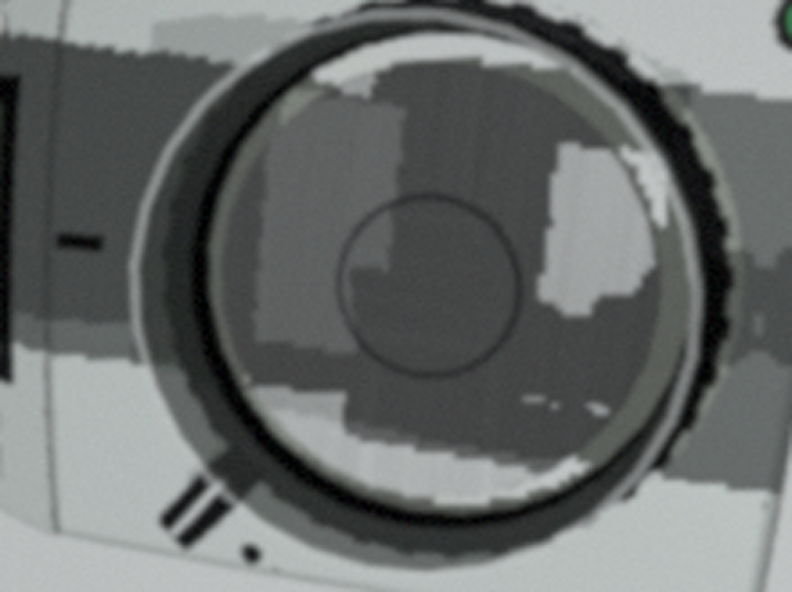

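```bash
cat >> h.py <<'E'
C=np.array([.5953,.0361])
def rows(targets):
    """targets: list of (x,y,z,deg of tool y in world), tool down; rows from measured pose"""
    s=ctrl.get_state(); p=s["eef_pos"]; r0=R.from_quat(s["tcp_rot"])
    print("t",round(s["time"],2),"p",p.round(4),"F",s["contact_force"].round(1),"open",round(s["opening"],3),"ff",round(s["finger_force"],1),"ydeg",np.degrees(np.arctan2(*r0.as_matrix()[[1,0],1])).round(1))
    for x,y,z,a in targets:
        a=np.radians(a); Y=np.array([np.cos(a),np.sin(a),0]); Z=np.array([0,0,-1.]); M=np.c_[np.cross(Y,Z),Y,Z]
        t=r0.inv().apply(np.array([x,y,z])-p)*100; rv=(r0.inv()*R.from_matrix(M)).as_rotvec()
        print([*t.round(2).tolist(),*rv.round(3).tolist()])
def arc(ang,r=.099,z=.079): a=np.radians(ang); return (C[0]+r*np.cos(a),C[1]+r*np.sin(a),z,ang+90-360)
E
python3 -c "
from h import *
rows([arc(219.3,z=.17),arc(219.3)])"
```

```text
t 0.15 p [6.745e-01 1.000e-04 2.302e-01] F [-0.6  0.1 -0.4] open 0.998 ff 0.0 ydeg 0.0
[-2.67, -15.57, 6.05, -0.002, 0.001, 0.885]
[-2.68, -15.55, 15.15, -0.002, 0.001, 0.885]
```

```bash
python3 -m crank '[[-2.7,-15.6,6,0,0,0.885],[-2.7,-15.6,6,0,0,0.885],[-2.7,-15.6,6,0,0,0.885],[-2.7,-15.6,6,0,0,0.885],[-2.7,-15.6,6,0,0,0.885],[-2.7,-15.6,6,0,0,0.885],[-2.7,-15.6,6,0,0,0.885],[-2.7,-15.6,6,0,0,0.885],[-2.7,-15.6,6,0,0,0.885]]' 0.45 20
python3 - <<'E'
from h import *
i,im,d=cam("wrist"); cv2.imwrite("pics/w1.png",im)
rows([arc(219.3),arc(219.3,z=.115)])
E
```

```text
time: 1.05
eef_pos: [0.5191, -0.0269, 0.1713]
tcp_rot: [0.941, 0.337, -0.0, -0.0]
contact_force: [0.5, 0.9, 0.5]
opening: 0.453
finger_force: 0.0
t 1.1 p [ 0.5191 -0.0269  0.1713] F [-0.7 -0.2 -1.3] open 0.454 ff 0.0 ydeg -50.6
[-0.01, -0.05, 9.23, -0.0, 0.0, 0.002]
[-0.01, -0.05, 5.63, -0.0, 0.0, 0.002]
```

View pics/w1.png

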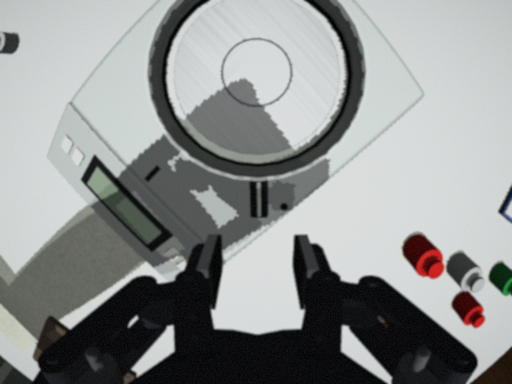

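The lug at (259,199) is aligned with the gap between the fingers, whose midline is near column 258. I'll lower and close.

```bash
python3 - <<'E'
from h import *
i=ctrl.camera_info("wrist"); print(wplane(i,[257,72],.084),wplane(i,[259,199],.1),wplane(i,[158,168],.07))
E
python3 -m crank '[[0,0,3,0,0,0],[0,0,6,0,0,0],[0,0,8,0,0,0],[0,0,9.2,0,0,0],[0,0,9.2,0,0,0]]'
python3 -m crank '[[0,0,0,0,0,0],[0,0,0,0,0,0],[0,0,0,0,0,0],[0,0,0,0,0,0],[0,0,0,0,0,0]]' 0.1 20
python3 -c "
from h import *
rows([arc(219.3-k) for k in (6,12,18,24,30,36,42,46)])"
```

```text
[[0.59485564 0.03542097 0.084     ]] [[ 0.52170754 -0.0265072   0.1       ]] [[0.47952006 0.05301408 0.07      ]]
time: 1.6
eef_pos: [0.5178, -0.0266, 0.0775]
tcp_rot: [0.942, 0.337, -0.002, -0.001]
contact_force: [-0.2, -0.5, -0.6]
opening: 0.45
finger_force: 0.0
time: 2.1
eef_pos: [0.52, -0.0271, 0.0808]
tcp_rot: [0.942, 0.337, 0.001, 0.001]
contact_force: [0.1, 1.2, 5.0]
opening: 0.163
finger_force: 23.7
t 2.1 p [ 0.52   -0.0271  0.0808] F [0.1 1.2 5. ] open 0.163 ff 23.7 ydeg -50.7
[-0.02, -1.16, 0.17, 0.002, -0.002, 0.105]
[0.14, -2.18, 0.17, 0.002, -0.002, 0.21]
[0.41, -3.18, 0.17, 0.002, -0.002, 0.315]
[0.79, -4.15, 0.17, 0.002, -0.002, 0.419]
[1.26, -5.07, 0.17, 0.002, -0.002, 0.524]
[1.82, -5.94, 0.17, 0.001, -0.002, 0.629]
[2.47, -6.75, 0.17, 0.001, -0.002, 0.734]
[2.95, -7.24, 0.17, 0.001, -0.002, 0.803]
```

```bash
python3 -m crank '[[0.02,-0.6,-0.1,0,0,0.055],[0.05,-1.16,-0.1,0,0,0.105],[0.15,-1.7,-0.1,0,0,0.157],[0.22,-2.2,-0.1,0,0,0.21]]'
python3 -c "
from h import *
rows([arc(k,z=.0815) for k in (204,200,196,192,188,184,180,177,175,173)])"
```

```text
time: 2.5
eef_pos: [0.5078, -0.009, 0.0808]
tcp_rot: [0.972, 0.234, 0.002, 0.001]
contact_force: [2.9, -0.8, -1.0]
opening: 0.157
finger_force: 20.4
t 2.5 p [ 0.5078 -0.009   0.0808] F [ 2.9 -0.8 -1. ] open 0.157 ff 20.4 ydeg -62.9
[-0.05, -0.56, -0.07, 0.003, -0.003, 0.054]
[0.02, -1.25, -0.07, 0.002, -0.003, 0.124]
[0.12, -1.93, -0.07, 0.002, -0.003, 0.193]
[0.28, -2.61, -0.07, 0.002, -0.003, 0.263]
[0.48, -3.27, -0.07, 0.002, -0.003, 0.333]
[0.73, -3.91, -0.07, 0.002, -0.003, 0.403]
[1.03, -4.54, -0.08, 0.002, -0.003, 0.473]
[1.27, -4.99, -0.08, 0.002, -0.003, 0.525]
[1.45, -5.29, -0.08, 0.002, -0.003, 0.56]
[1.64, -5.58, -0.08, 0.002, -0.003, 0.595]
```

```bash
python3 -m crank '[[0,-0.6,0,0,0,0.055],[0.05,-1.25,0,0,0,0.124],[0.15,-1.93,0,0,0,0.193],[0.3,-2.6,0,0,0,0.263],[0.5,-3.27,0,0,0,0.333],[0.75,-3.9,0,0,0,0.4],[1.03,-4.5,0,0,0,0.47],[1.2,-4.8,0,0,0,0.5],[1.2,-4.8,0,0,0,0.5]]'
python3 -c "
from h import *
s=ctrl.get_state()['eef_pos'];print(np.degrees(np.arctan2(s[1]-C[1],s[0]-C[0]))%360,np.hypot(*(s[:2]-C)))
rows([arc(k,z=.0815) for k in (176,174,172,171,170,169)])"
```

```text
time: 3.4
eef_pos: [0.4966, 0.0394, 0.0808]
tcp_rot: [1.0, -0.013, 0.002, 0.0]
contact_force: [3.7, -1.7, -1.1]
opening: 0.159
finger_force: 19.9
178.11129637692136 0.09874637462047095
t 3.4 p [0.4966 0.0394 0.0808] F [ 3.7 -1.7 -1.1] open 0.159 ff 19.9 ydeg -91.5
[-0.02, -0.36, -0.07, 0.0, -0.003, 0.044]
[0.01, -0.71, -0.07, 0.0, -0.003, 0.079]
[0.04, -1.05, -0.07, 0.0, -0.003, 0.114]
[0.06, -1.23, -0.07, 0.0, -0.003, 0.131]
[0.08, -1.4, -0.07, 0.0, -0.003, 0.149]
[0.11, -1.57, -0.07, 0.0, -0.003, 0.166]
```

```bash
python3 -m crank '[[0,-0.35,0,0,0,0.04],[0.01,-0.7,0,0,0,0.078],[0.03,-0.95,0,0,0,0.105],[0.04,-1.1,0,0,0,0.12],[0.04,-1.1,0,0,0,0.12]]'
python3 -m crank '[[0,-0.15,0,0,0,0.018],[0,-0.15,0,0,0,0.018]]'
python3 -c "
from h import *
s=ctrl.get_state()['eef_pos'];print(np.degrees(np.arctan2(s[1]-C[1],s[0]-C[0]))%360,np.hypot(*(s[:2]-C)))"
```

```text
time: 3.9
eef_pos: [0.4975, 0.0503, 0.0808]
tcp_rot: [0.997, -0.072, 0.002, 0.0]
contact_force: [5.7, -1.3, -2.4]
opening: 0.159
finger_force: 19.8
time: 4.1
eef_pos: [0.4977, 0.0513, 0.0808]
tcp_rot: [0.997, -0.08, 0.002, 0.001]
contact_force: [4.8, -2.2, -1.9]
opening: 0.158
finger_force: 20.8
171.12721401850075 0.09880108081691728
```

```bash
for k in 1 2 3; do python3 -m crank '[[0,-0.15,0,0,0,0.015],[0,-0.15,0,0,0,0.015]]' | grep -E 'eef|force'; done
```

```text
eef_pos: [0.4977, 0.0514, 0.0809]
contact_force: [3.5, -7.6, -0.7]
finger_force: 25.4
eef_pos: [0.4977, 0.0515, 0.0808]
contact_force: [1.6, -12.1, -0.1]
finger_force: 31.1
eef_pos: [0.4977, 0.0515, 0.0809]
contact_force: [1.0, -17.3, 0.7]
finger_force: 37.2
```

The collar is at its stop: y has stalled and the force is rising. I'll relax, release and rise.

```bash
python3 -m crank '[[0,0.2,0,0,0,0],[0,0.3,0,0,0,0]]' | grep -E 'eef|force'
python3 -m crank '[[0,0,0,0,0,0],[0,0,0,0,0,0],[0,0,0,0,0,0],[0,0,-3,0,0,0],[0,0,-7,0,0,0],[0,0,-11,0,0,0],[0,0,-15,0,0,0],[0,0,-18,0,0,0]]' 0.45
python3 - <<'E'
from h import *
i,im,d=cam("wrist"); np.savez("w2.npz",im=im,d=d,info=np.array(i,dtype=object)); cv2.imwrite("pics/w2.png",im)
rows([])
E
```

```text
eef_pos: [0.4977, 0.0514, 0.0809]
contact_force: [4.9, -3.7, -0.9]
finger_force: 37.9
time: 5.7
eef_pos: [0.4967, 0.054, 0.2631]
tcp_rot: [0.995, -0.103, 0.001, -0.0]
contact_force: [1.1, -0.7, 0.3]
opening: 0.454
finger_force: 0.0
t 5.75 p [0.4991 0.0538 0.2687] F [1.7 0.7 2.5] open 0.45 ff 0.0 ydeg -101.8
```

View pics/w2.png

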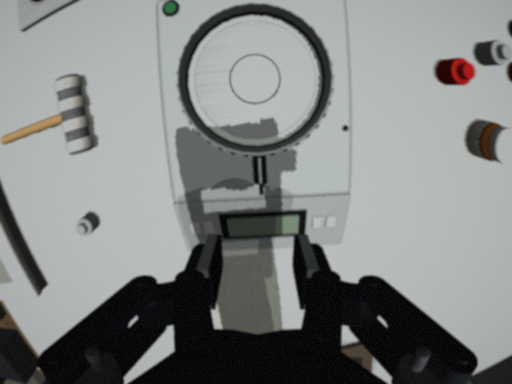

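The lug's index line meets the locked mark at (262,190), so the collar is home. Next I'll hover near the weight and measure it.

Run:
```python
from h import *
f=np.load("w2.npz",allow_pickle=True); i=f["info"].item(); print(wplane(i,[255,79],.084),wplane(i,[262,190],.07), wplane(i,[260,171],.1))
rows([(.60,-.41,.25,0)])
```

```text
[[0.59388705 0.03557421 0.084     ]] [[0.4668864  0.05412127 0.07      ]] [[0.49759259 0.05043793 0.1       ]]
t 5.75 p [0.4991 0.0538 0.2687] F [1.7 0.7 2.5] open 0.45 ff 0.0 ydeg -101.8
[19.38, 43.33, 2.0, 0.008, -0.009, -1.778]
```

```bash
python3 -m crank '[[1,4,1,0,0,-0.14],[4,8,2,0,0,-0.28],[7,13,2,0,0,-0.42],[9,18,2,0,0,-0.56],[11,23,2,0,0,-0.7],[13,28,2,0,0,-0.84],[15,33,2,0,0,-0.98],[17,38,2,0,0,-1.12],[19,42,2,0,0,-1.26],[19.4,43.3,2,0,0,-1.4]]' 1 | grep eef
python3 -c "
from h import *
rows([(.60,-.41,.25,0)])"
```

```text
eef_pos: [0.5972, -0.4124, 0.2391]
t 6.75 p [ 0.5972 -0.4124  0.2391] F [0.3 0.7 0.5] open 1.001 ff 0.0 ydeg -21.4
[0.33, 0.18, -1.09, -0.001, -0.001, -0.373]
```

```bash
python3 -m crank '[[0.3,0.2,-1,0,0,-0.13],[0.3,0.2,-1,0,0,-0.26],[0.3,0.2,-1,0,0,-0.373],[0.3,0.2,-1,0,0,-0.373],[0.3,0.2,-1,0,0,-0.373],[0.3,0.2,-1,0,0,-0.373]]' | grep eef
python3 - <<'E'
from h import *
i,im,d=cam("wrist"); np.savez("w3.npz",im=im,d=d,info=np.array(i,dtype=object)); cv2.imwrite("pics/w3.png",im)
print(i["origin"]);rows([])
E
```

```text
eef_pos: [0.6002, -0.4076, 0.2499]
[ 0.6003323  -0.32843072  0.39268228]
t 7.4 p [ 0.6002 -0.4077  0.2501] F [-0.1  1.  -0.2] open 0.999 ff 0.0 ydeg -0.3
```

View pics/w3.png

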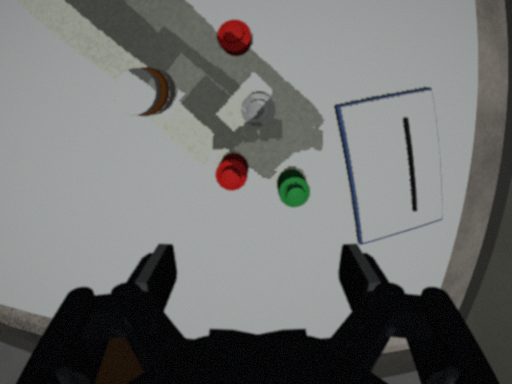

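The steel weight is at about (257,105), with the red ones at (234,37) and (232,171) and the green one at (293,188).

Run:
```python
from h import *
f=np.load("w3.npz",allow_pickle=True); i=f["info"].item(); P=wcloud(i,f["d"]); z=P[...,2]
for n,(u,v) in dict(w=(257,105),r1=(234,37),r2=(232,171),g=(293,188)).items():
    m=np.zeros(z.shape,bool); m[max(0,v-26):v+26,u-26:u+26]=1
    for lo,hi in((.036,.05),(.056,.07)):
        q=P[m&(z>lo)&(z<hi)]
        if len(q): print(n,lo,len(q),q.mean(0).round(4),cv2.minEnclosingCircle(q[:,:2].astype(np.float32)))
m=np.zeros(z.shape,bool); m[79:131,231:283]=1
vv,uu=np.where(m&(z>.056)); print("knob px",uu.mean(),vv.mean(),wplane(i,[uu.mean(),vv.mean()],.063))
```

```text
w 0.036 533 [ 0.6002 -0.3426  0.0449] ((0.6004443168640137, -0.34345972537994385), 0.02007979527115822)
w 0.056 354 [ 0.6008 -0.3432  0.0619] ((0.6007822751998901, -0.3434772491455078), 0.012129546143114567)
r1 0.036 537 [ 0.5747 -0.2575  0.0447] ((0.5736446976661682, -0.25427302718162537), 0.02029469422996044)
r1 0.056 350 [ 0.5735 -0.2547  0.0616] ((0.5734264850616455, -0.2542436420917511), 0.01232376229017973)
r2 0.036 504 [ 0.569  -0.4173  0.0446] ((0.5674130320549011, -0.42161768674850464), 0.019960248842835426)
r2 0.056 331 [ 0.5678 -0.421   0.0617] ((0.5675672292709351, -0.4215254485607147), 0.012051781639456749)
g 0.036 462 [ 0.643  -0.4391  0.0446] ((0.644891619682312, -0.44424203038215637), 0.019952282309532166)
g 0.056 304 [ 0.6448 -0.4436  0.0617] ((0.6451646089553833, -0.44416889548301697), 0.011911410838365555)
knob px 257.9039548022599 109.89265536723164 [[ 0.60084101 -0.34311325  0.063     ]]
```

Radii of 20 and 12 mm match the check weight, at (0.6007, -0.3434). Descending to grasp.

```bash
python3 -c "
from h import *
rows([(.6007,-.3434,.12,0),(.6007,-.3434,.014,0)])"
```

```text
t 7.4 p [ 0.6002 -0.4077  0.2501] F [-0.1  1.  -0.2] open 0.999 ff 0.0 ydeg -0.3
[6.42, 0.01, 13.01, -0.0, -0.0, -0.006]
[6.42, 0.01, 23.61, -0.0, -0.0, -0.006]
```

```bash
python3 -m crank '[[4,0,2,0,0,-0.006],[6.4,0,6,0,0,-0.006],[6.4,0,10,0,0,-0.006],[6.4,0,14,0,0,-0.006],[6.4,0,17,0,0,-0.006],[6.4,0,20,0,0,-0.006],[6.4,0,22,0,0,-0.006],[6.4,0,23.6,0,0,-0.006],[6.4,0,23.6,0,0,-0.006],[6.4,0,23.6,0,0,-0.006]]' | grep -E 'eef|contact'
python3 -m crank '[[0,0,0,0,0,0],[0,0,0,0,0,0],[0,0,0,0,0,0],[0,0,0,0,0,0],[0,0,0,0,0,0],[0,0,0,0,0,0]]' 0.2 30
python3 -m crank '[[0,0,-1,0,0,0],[0,0,-3,0,0,0],[0,0,-7,0,0,0],[0,0,-11,0,0,0],[0,0,-15,0,0,0],[0,0,-18,0,0,0],[0,0,-18,0,0,0],[0,0,-18,0,0,0]]'
python3 -c "
from h import *
rows([(.5948,.0358,.2,0)])"
```

```text
eef_pos: [0.6009, -0.3442, 0.0149]
contact_force: [0.6, 1.1, 2.1]
time: 9.0
eef_pos: [0.6012, -0.3445, 0.0158]
tcp_rot: [0.707, 0.707, 0.0, 0.001]
contact_force: [-1.1, 0.9, 5.5]
opening: 0.459
finger_force: 31.4
time: 9.8
eef_pos: [0.5998, -0.3434, 0.1925]
tcp_rot: [0.707, 0.707, -0.0, -0.001]
contact_force: [-0.8, -0.9, -5.9]
opening: 0.458
finger_force: 31.6
t 9.8 p [ 0.5998 -0.3434  0.1925] F [-0.8 -0.9 -5.9] open 0.458 ff 31.6 ydeg 0.1
[37.92, -0.46, -0.69, -0.002, -0.001, 0.001]
```

```bash
python3 -m crank '[[2,0,-0.7,0,0,0],[6,0,-0.7,0,0,0],[10.5,-0.1,-0.7,0,0,0],[15,-0.2,-0.7,0,0,0],[19.5,-0.3,-0.7,0,0,0],[24,-0.4,-0.7,0,0,0],[28.5,-0.4,-0.7,0,0,0],[33,-0.4,-0.7,0,0,0],[36.5,-0.45,-0.7,0,0,0],[37.9,-0.45,-0.7,0,0,0]]' | grep -E 'eef'
python3 -m crank '[[0,0,0,0,0,0],[0,0,0,0,0,0],[0,0,0,0,0,0]]'
python3 - <<'E'
from h import *
ims=[]
for n in("scene","side"):
    i,im,d=cam(n); P=cloud(i,d); z=P[...,2]; ims.append(im)
    m=(np.linalg.norm(P[...,:2]-[.595,.036],axis=-1)<.03)&(z>.16)&(z<.27)&(im.max(2)>70)
    q=P[m]; v,u=np.where(m); print(n,len(q)); 
    if len(q): print(q.mean(0),np.percentile(q,[2,98],axis=0),u.mean(),v.mean())
    c=(262,228) if n=="scene" else (225,205)
    ims[-1]=cv2.resize(im[c[1]-70:c[1]+70,c[0]-60:c[0]+60],(390,455))
i,im,d=cam("wrist"); np.savez("w4.npz",im=im,d=d,info=np.array(i,dtype=object))
cv2.imwrite("pics/s4.png",np.hstack(ims)); rows([])
E
```

```text
eef_pos: [0.5929, 0.0393, 0.1977]
time: 11.1
eef_pos: [0.5952, 0.0339, 0.2003]
tcp_rot: [0.707, 0.707, -0.001, -0.001]
contact_force: [1.2, -0.6, -5.5]
opening: 0.458
finger_force: 31.6
scene 7
[0.60350655 0.03829965 0.20628022] [[0.58466852 0.02336137 0.1859185 ]
 [0.6155884  0.05386248 0.23240126]] 278.14285714285717 210.28571428571428
side 442
[0.59325416 0.04570242 0.22192848] [[0.57189738 0.02570725 0.18782716]
 [0.61715395 0.05614239 0.2489773 ]] 226.77828054298644 189.09728506787332
t 11.25 p [0.5957 0.0338 0.2011] F [-0.2 -0.3 -4.1] open 0.46 ff 31.6 ydeg -0.0
```

View pics/s4.png

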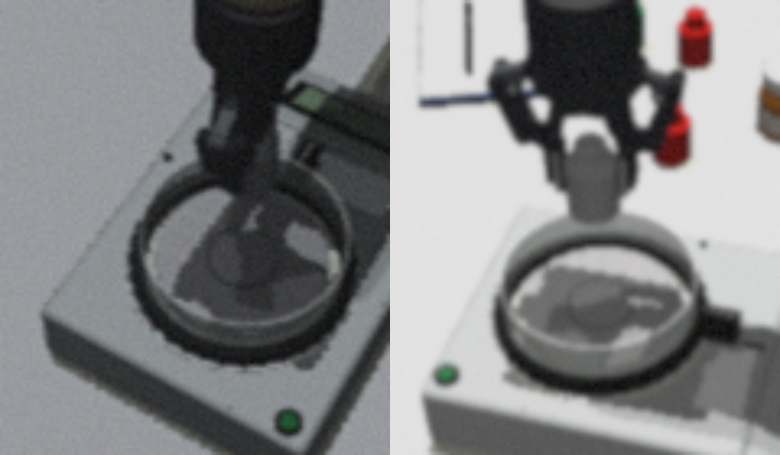

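The weight hangs upright over the pan and the ring is clear. Lowering it now.

```bash
python3 -m crank '[[0.1,-0.05,1,0,0,0],[0.1,-0.05,3,0,0,0],[0.1,-0.05,5,0,0,0],[0.1,-0.05,7,0,0,0],[0.1,-0.05,8,0,0,0],[0.1,-0.05,8.8,0,0,0],[0.1,-0.05,9.2,0,0,0],[0.1,-0.05,9.3,0,0,0],[0.1,-0.05,9.3,0,0,0],[0.1,-0.05,9.3,0,0,0]]' | grep -E 'eef|contact'
for k in 1 2 3 ; do python3 -m crank '[[0,0,0.05,0,0,0],[0,0,0.1,0,0,0],[0,0,0.15,0,0,0],[0,0,0.15,0,0,0]]' | grep -E 'eef|contact'; done
```

```text
eef_pos: [0.5959, 0.0359, 0.1093]
contact_force: [0.4, 0.4, -3.8]
eef_pos: [0.5951, 0.036, 0.1067]
contact_force: [0.0, 0.5, -3.8]
eef_pos: [0.5951, 0.036, 0.1052]
contact_force: [0.0, -0.1, -5.9]
eef_pos: [0.5951, 0.036, 0.1037]
contact_force: [-0.0, 0.6, -5.0]
```

```bash
for k in 1 2 3 4; do python3 -m crank '[[-0.02,0,0.05,0,0,0],[-0.02,0,0.1,0,0,0],[-0.02,0,0.1,0,0,0],[-0.02,0,0.1,0,0,0]]' | grep -E 'eef|contact'; done
```

```text
eef_pos: [0.5951, 0.0358, 0.1028]
contact_force: [0.3, 0.3, -5.5]
eef_pos: [0.5951, 0.0356, 0.1018]
contact_force: [-0.2, -0.1, -5.3]
eef_pos: [0.5951, 0.0354, 0.1008]
contact_force: [0.2, 0.3, -5.6]
eef_pos: [0.5952, 0.0352, 0.0998]
contact_force: [-1.2, 0.4, -5.6]
```

```bash
for k in 1 2 3; do python3 -m crank '[[0,0,0.05,0,0,0],[0,0,0.1,0,0,0],[0,0,0.1,0,0,0],[0,0,0.1,0,0,0]]' | grep -E 'eef|contact'; done
```

```text
eef_pos: [0.5952, 0.0352, 0.099]
contact_force: [-0.4, 0.1, -2.9]
eef_pos: [0.5952, 0.0352, 0.098]
contact_force: [-1.7, -0.6, -2.7]
eef_pos: [0.5953, 0.0352, 0.0971]
contact_force: [-1.6, 0.3, 0.3]
```

The pan now carries the weight, with net force near 0. Releasing.

```bash
python3 -m crank '[[0,0,0,0,0,0],[0,0,0,0,0,0],[0,0,0,0,0,0],[0,0,0,0,0,0],[0,0,0,0,0,0],[0,0,-1,0,0,0],[0,0,-3,0,0,0],[0,0,-6,0,0,0],[0,0,-10,0,0,0],[0,0,-14,0,0,0]]' 0.75
python3 -m crank '[[-5,0,-4,0,0,0],[-10,0,-5,0,0,0],[-14,0,-5,0,0,0],[-14,0,-5,0,0,0],[-14,0,-5,0,0,0]]' | grep -E 'eef|contact'
python3 - <<'E'
from h import *
ims=[]
for n in("wrist","scene","side"):
    i,im,d=cam(n); P=(wcloud if n=="wrist" else cloud)(i,d); z=P[...,2]
    dd=np.linalg.norm(P[...,:2]-[.595,.0358],axis=-1)
    for lo,hi in((.119,.132),(.137,.155)):
        q=P[(dd<.04)&(z>lo)&(z<hi)]
        if len(q): print(n,lo,len(q),q.mean(0).round(4),np.percentile(q[:,2],98).round(4),cv2.minEnclosingCircle(q[:,:2].astype(np.float32)))
    if n!="scene": ims.append(cv2.resize(im,(400,300)) if n=="wrist" else cv2.resize(im[160:280,150:310],(400,300)))
cv2.imwrite("pics/f.png",np.hstack(ims))
rows([])
E
```

```text
time: 17.25
eef_pos: [0.5948, 0.0352, 0.2386]
tcp_rot: [0.707, 0.707, -0.0, -0.0]
contact_force: [0.4, 0.0, -0.4]
opening: 0.748
finger_force: 0.0
eef_pos: [0.5952, -0.1061, 0.2875]
contact_force: [-0.2, 0.5, 0.3]
wrist 0.119 672 [0.5948 0.0332 0.1255] 0.1275 ((0.5948099493980408, 0.03607282415032387), 0.020198354497551918)
wrist 0.137 467 [0.595  0.0358 0.1424] 0.1444 ((0.5949105024337769, 0.0363304577767849), 0.012141360901296139)
scene 0.119 137 [0.6029 0.0386 0.1265] 0.1299 ((0.5959751605987549, 0.036263663321733475), 0.01975945755839348)
scene 0.137 82 [0.5967 0.0364 0.1435] 0.147 ((0.5952951312065125, 0.036210302263498306), 0.012535925023257732)
side 0.119 121 [0.5921 0.0451 0.1258] 0.1305 ((0.5940635800361633, 0.03862309455871582), 0.020457947626709938)
side 0.137 65 [0.5935 0.0398 0.1425] 0.1454 ((0.5931693911552429, 0.03707856312394142), 0.013150395825505257)
t 17.9 p [ 0.5951 -0.1035  0.2865] F [-0.5 -0.3  0.7] open 0.747 ff 0.0 ydeg 0.1
```

View pics/f.png

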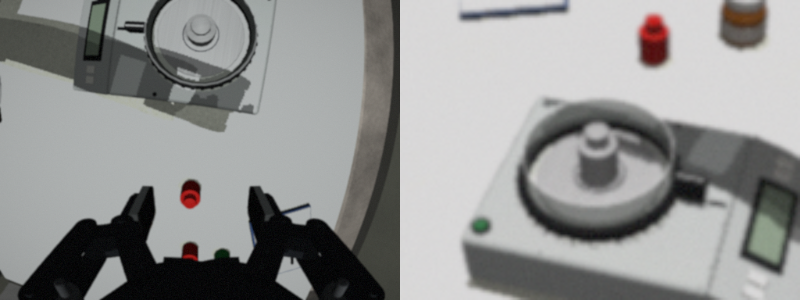

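The weight stands upright at (0.595, 0.036), within about 1 mm of the pan centre. Its top at about 0.144 m matches a 3 mm sink, and the lug is in line with the locked mark.

```bash
python3 -c "
from plant import ctrl
print(ctrl.sign_off())"
```

```text
the job is handed in; nothing more can be done
None
```

I turned the collar fully home with the pan still empty, then stood the larger check weight on the pan, upright and within about 1 mm of its centre with the arm clear, and handed the job in at about 18 s; no verdict came back.

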